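# Clamp a calibration weight in the draw-up vise

## Robot

A 6-joint arm with a two-finger parallel gripper is mounted at the origin on the work surface. World frame = base frame: x ahead of the robot, y to its left, z up, the work surface at z = 0. Lengths are in m, angles in rad, forces in N, time in s.
With the tool pointing down it reaches from about 0.275 to 0.775 m from the base axis. Payload 14.6 kg.
Tool frame: the origin (TCP) lies midway between the tips of the shut fingers; the grasp point (between the pads) lies 19 mm behind it; z points along the fingers, y is the line along which they close (so a half turn about z gives the same grasp; the last joint's range is limited). The gripper opens to 85 mm and grips with 20 to 120 N. Pads are 22 mm wide; open, the fingers measure 114 mm over their backs; the gripper's body (76 mm by 85 mm) begins 54 mm behind the grasp point. The pads swing forward as they close: fully open they stand 13 mm farther back than shut.
Start: joints at [0.99, 0.263, -0.048, 1.259, 0, 1.415], TCP at [0.217, 0.478, 0.231] pointing down, gripper open.
Joint ranges: [-2.65, 2.65], [-0.89, 1.7], [-1.18, 1.37], [-2.13, 2.11], [-1.35, 1.29], [-3.14, 3.14]. Speed limits (rad/s): [1.89, 1.89, 2.57, 2.79, 3.14, 3.14].

## Interface

Orientations are given as a unit quaternion [x, y, z, w].
In Python, from plant import ctrl gives the robot as it stands. The module is installed in compiled form; this text tells all that it offers.
- The arm moves only by the tool arm_command, never from a script. Its argument "targets" is a list of rows, each an object with "jaw": the closure, from 0 (fully open) to 1 (shut); "translation": the shift along the world's x, y, z in mm, a list of three; "spin": the turn about the world's z in degrees. A call has 1 to 8 rows; each row is the pose to reach, as a shift and turn from the pose commanded when the call began; what a row does not reach only later rows make up. A row lasts 1/10 s, in which the tool goes at most 50 mm and 8.59 degrees, less where a joint would pass 70% of its speed; a pose out of reach is approached as far as the arm can. A call with a gripper value outside its range is refused whole. The fingers move at their own pace and stop on an object; "force" is the grip in N (left out, the last holds). Time passes only in rows, so rows that repeat a pose let the fingers close. It gives the time, the measured TCP pose, the force, the opening and the grip force at its end, in the units of the state.
- ctrl.observe(): the state, without advancing time (a new reading comes with each control period).
- ctrl.read_camera(name): name is "scene" or "top"; returns a dict with "pixels" (420x560x3 uint8, red, green, blue), "mtx" (3x3 intrinsics, pixels), "world_from_camera" (4x4, takes a point from camera to world coordinates). Camera axes: x right, y up, looking along -z (the intrinsics and any distortion apply to the point x, -y, -z); pixel columns grow to the right and rows downward; lengths in m; the calibration is good to about 2 mm. A picture is of the moment at which its call begins. There is no depth.
- ctrl.job_done(): hands the job in; it is judged then, once.
The state is a dict: "t": time; "q": joint angles; "joint_vel": joint speeds; "effort": joint torques, N m; "ee_pos": TCP position; "tcp_rot": TCP orientation; "contact_force": force on the tool from outside, world axes, zero at the start; "ft_torque": the same for the moment, N m; "gripper_width": opening from 0.0 (shut) to 1.0 (fully open); "grasp_force": force on a finger pad.
Only numpy, scipy, OpenCV 4.12 (cv2) and the standard library are available. Lean on these libraries where they do the work, as an engineer would, in place of code of your own. Each camera call takes 0.05 s, during which the arm holds its last target. There are 200 camera calls.

## Task

Lift the largest of the three calibration weights by its knob, stand it upright on the bed of the vise between the two brass jaws, then turn the handwheel counter-clockwise, letting your hand rise with the screw, until the jaws hold the weight snugly with a squeeze of about 20 newtons; never squeeze it harder than 45. Let go of everything at the end and leave the other things where they are.

Things in the scene. Friction and masses are not known exactly. Their poses are not given: they have to be found in the camera images.
- vise: Grey cast-iron vise bolted down, bed 230 x 80 mm (local x by y), bed top 35 mm above the table. Origin under the bed's centre; local z up; local x runs along the bed from the set jaw (-x end) to the handwheel column (+x end), whose vertical axis stands at local x = +65 mm, y = 0. The set jaw is bolted to the bed where it was last left: its brass face at local x = -90 to -78 mm, not measured.
- bed (a point): Point on the bed's top face between the jaws (local x = -57 mm, y = 0, z = 35 mm of the vise). Axes as the vise's. The set jaw's brass face, 56 mm wide and 26 mm high, looks along +x towards the moving jaw; it does not move during the work.
- moving_face (a point): Middle of the moving jaw's brass face, 56 mm wide, 26 mm high, looking along the vise's -x; this point 15 mm above the bed. The gap to the set jaw starts between 49 and 66 mm: a weight stood with its side about 4 mm from this face is clear of both jaws. Each radian of counter-clockwise handwheel turn moves it 6 mm towards the set jaw. The face sits on springs of 20 N per mm (up to 4 mm).
- jaw_face: Brass face of the moving jaw, the part that presses on the weight. Origin at the bottom of the face's middle, on the bed.
- hub (a point): Top centre of the handwheel's hub, on its axis. The wheel is 45 mm in radius to the rim's middle, its rim 10 mm thick with its top 4 mm below this point. It rises on its screw by 5 mm per radian of counter-clockwise turn (seen from above). From the start it takes 1.5 to 4.4 rad to bring the jaws onto the large weight; about 0.2 rad more (9 mm along the circle) gives 20 N.
- wheel: The grey iron handwheel; origin on its axis, 20 mm below the hub's top; x points from the axis to the crank handle. Its screw has dry friction of 0.24 N m (5.3 N along the circle at the handle, felt while it turns, some 0.8 N less in pauses), staying where it is left. Each newton of squeeze adds 0.13 N at the handle, so 20 N of squeeze adds 2.7 N. Its end stop is far past the clamping point.
- handle_mid (a point): Middle of the upright steel crank handle on the handwheel's rim: a plain round post, 16 mm diameter, 44 mm tall, this point 22 mm below its top and 24 mm above the hub's top. It stands 45 mm from the wheel's axis, moves round and up with the wheel and revolves freely about its own axis, so a hand gripping it from above need not turn.
- weight_large: The largest nickel-plated calibration weight, 500 g: body 40 mm diameter and 44 mm high, with a round knob on a short neck, knob 18 mm diameter, from 50 to 68 mm above the base. Origin at the centre of its base, z up.
- weight_medium: Middle weight, 200 g: body 30 mm diameter, 32 mm high, 56 mm tall with its knob. Leave alone.
- weight_small: Smallest weight, 100 g: body 24 mm diameter, 25 mm high, 49 mm tall with its knob. Leave alone.
- compass: Silver pocket compass lying flat, 48 mm diameter, 15 mm high, with a bow ring on one side. Leave alone.
- ring_box: Closed burgundy ring box, 53 x 53 x 41 mm. Leave alone.
Things that resemble listed ones, but are neither listed nor needed, are in the scene too. What is shaped like the weight_large but orange is not meant.

How it is judged:
By the outcome, as a careful person would: the job done as asked, in the order asked, and still so for the second after the job is handed in, with the robot touching nothing.
It also fails if it takes over 72 s, if anything falls off the work surface, if the arm or the gripper's body presses on something with over 40 N, if the wrist force passes 120 N, or if a joint passes its speed limit or range.

## Working session

There is one attempt and no reset: what is moved stays moved. The work goes in short steps, Python scripts to look and compute and a tool call to move; the robot and the scene stay as the last step left them, time stands still between calls to the robot, and variables do not carry over. Pictures are saved under pics/ and viewed, at most 11 in all, crops included, and the job is handed in when it is done.

Besides the shell and the picture viewer there is one more tool, called after "Request:" as name(argument=value, ...), one argument or row to a line, values as JSON. arm_command: Moves the arm, as the interface text tells. Its arguments: {"type":"object","properties":{"targets":{"type":"array","items":{"type":"object","properties":{"jaw":{"type":"number"},"translation":{"type":"array","items":{"type":"number"}},"spin":{"type":"number"}}}},"force":{"type":"number"}},"required":["targets"]}

```bash
mkdir -p pics
cat > h.py <<'E'
import numpy as np, cv2
from plant import ctrl
def cam(n):
    c=ctrl.read_camera(n); return c['pixels'],np.array(c['mtx']),np.array(c['world_from_camera']),c
def ray(K,T,u,v):
    p=np.array([(u-K[0,2])/K[0,0],(v-K[1,2])/K[1,1],1.]); d=T[:3,:3]@np.array([p[0],-p[1],-1.]); return T[:3,3],d
def onz(K,T,u,v,z):
    o,d=ray(K,T,u,v); return o+d*(z-o[2])/d[2]
def proj(K,T,P):
    p=np.linalg.inv(T)@np.append(P,1.); return K[0,0]*p[0]/-p[2]+K[0,2], K[1,1]*p[1]/p[2]+K[1,2]
def tri(r1,r2):
    (a,d),(b,e)=r1,r2; d=d/np.linalg.norm(d); e=e/np.linalg.norm(e)
    s=np.linalg.lstsq(np.stack([d,-e],1),b-a,rcond=None)[0]
    return (a+s[0]*d+b+s[1]*e)/2, np.linalg.norm(a+s[0]*d-b-s[1]*e)
E
python3 - <<'E'
from h import *
for n in ('scene','top'):
    im,K,T,c=cam(n); cv2.imwrite(f'pics/{n}0.png',im[:,:,::-1]); print(n,K.round(1).tolist(),T.round(3).tolist(),[k for k in c])
s=ctrl.observe(); print({k:np.round(v,3).tolist() for k,v in s.items()})
E
```

```text
scene [[460.2, 0.0, 286.6], [0.0, 460.2, 209.6], [0.0, 0.0, 1.0]] [[-0.798, -0.389, 0.461, 0.993], [0.603, -0.53, 0.596, 0.618], [0.012, 0.754, 0.657, 0.677], [0.0, 0.0, 0.0, 1.0]] ['pixels', 'mtx', 'world_from_camera']
top [[546.8, 0.0, 285.7], [0.0, 546.8, 206.9], [0.0, 0.0, 1.0]] [[0.098, 0.968, -0.231, 0.327], [-0.995, 0.097, -0.018, 0.073], [0.005, 0.232, 0.973, 1.156], [0.0, 0.0, 0.0, 1.0]] ['pixels', 'mtx', 'world_from_camera']
{'t': 0.1, 'q': [0.99, 0.263, -0.049, 1.259, 0.0, 1.416], 'joint_vel': [-0.001, -0.003, 0.0, 0.0, 0.001, 0.002], 'effort': [0.002, -63.858, 38.506, 0.01, -0.0, -0.0], 'ee_pos': [0.217, 0.478, 0.231], 'tcp_rot': [0.211, 0.977, -0.0, -0.0], 'contact_force': [0.54, 0.301, 0.487], 'ft_torque': [-0.002, 0.029, 0.01], 'grasp_force': 0.0, 'gripper_width': 1.002}
```

View pics/scene0.png

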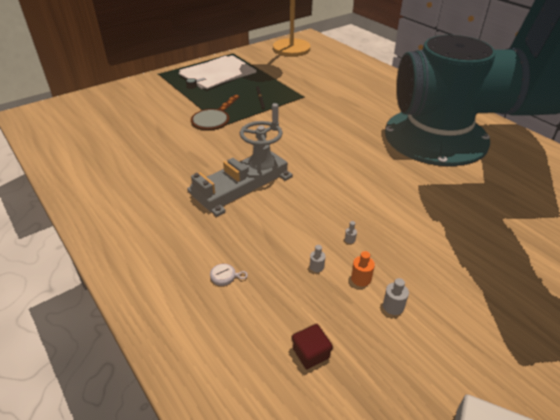

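View pics/top0.png

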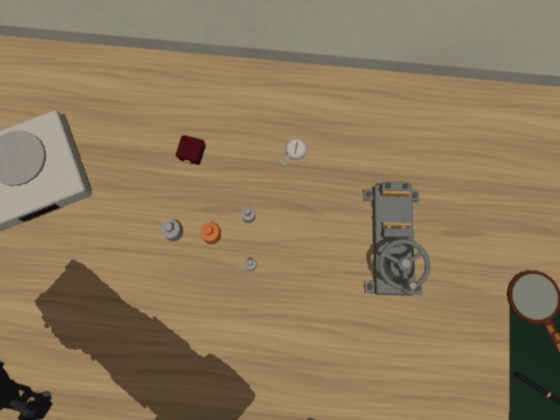

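The scene picture shows the large grey weight at (396,298), its orange twin at (363,269), and the vise at about (240,170) with the handle at (275,115). In the top picture the weight is at (171,229), the set jaw at (397,191), the moving jaw at (397,225), the hub at (405,263) and the handle at (413,286).

Run:
```python
import cv2,numpy as np
t=cv2.imread('pics/top0.png');s=cv2.imread('pics/scene0.png')
r=lambda im,x,y,w,h,W,H:cv2.resize(im[y:y+h,x:x+w],(W,H),interpolation=cv2.INTER_CUBIC)
a=r(t,355,170,80,140,343,600)   # 4.2857x
b=r(s,180,95,120,120,450,450)  # 3.75x
c=r(t,150,210,50,33,227,150); d=r(s,375,270,45,30,223,150)
o=np.zeros((600,793,3),np.uint8); o[:,:343]=a;o[:450,343:793]=b;o[450:,343:570]=c;o[450:,570:793]=d
cv2.imwrite('pics/c0.png',o)
```

```text
(no output)
```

View pics/c0.png

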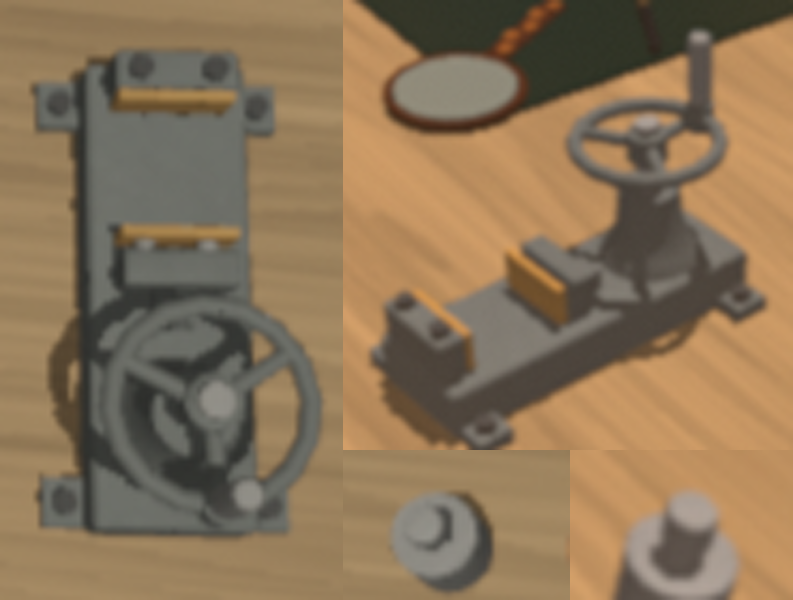

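The crop shows, in source pixels, the hub at top (405.8,264) and scene (262,127.5). The handle top is at top (413,285.5) and scene (275,105), and the knob is at top (168.7,226.3) and scene (399.6,282.4). The brass faces are clear.

Run:
```python
from h import *
it,Kt,Tt,_=cam('top'); is_,Ks,Ts,_=cam('scene')
tc=lambda x,y:((x+.5)/4.2857-.5+355,(y+.5)/4.2857-.5+170)
sc=lambda x,y:((x-343+.5)/3.75-.5+180,(y+.5)/3.75-.5+95)
P=lambda n,a,b:print(n,*[x.round(4) if hasattr(x,'round') else x for x in tri(ray(Kt,Tt,*a),ray(Ks,Ts,*b))])
P('hub',tc(218,403),sc(650,122)); P('handletop',tc(248,495),sc(699,38))
P('knobtop',((85.5)/4.54-.5+150,74.5/4.54-.5+210),((122.5)/4.956-.5+375,62.5/5-.5+270))
for n,p in dict(setA=(117,107),setB=(235,107),movA=(119,227),movB=(240,230)).items(): print(n,onz(Kt,Tt,*tc(*p),.061).round(4))
for n,p in dict(b1=(118,53),b2=(238,53),c1=(90,530),c2=(245,530)).items(): print(n,onz(Kt,Tt,*tc(*p),.035).round(4))
# masks: brass and weight
h=cv2.cvtColor(it,cv2.COLOR_RGB2HSV); 
roi=h[170:250,365:425]; m=cv2.inRange(roi,(8,120,100),(28,255,255))
n,l,s,c=cv2.connectedComponentsWithStats(m)
for i in range(1,n):
    if s[i,4]>15:
        pts=np.argwhere(l==i)[:,::-1].astype(np.float32); r=cv2.minAreaRect(pts); print('brass',s[i],c[i]+[365,170],r, onz(Kt,Tt,*(c[i]+[365,170]),.061).round(4))
# weight non-wood in top via saturation
for im,K,T,(x0,y0,x1,y1) in ((it,Kt,Tt,(155,212,192,245)),(is_,Ks,Ts,(378,272,415,318))):
    hs=cv2.cvtColor(im[y0:y1,x0:x1],cv2.COLOR_RGB2HSV); m=cv2.inRange(hs,(0,0,70),(180,60,255)); n,l,s,c=cv2.connectedComponentsWithStats(m); i=1+s[1:,4].argmax(); print('wt',s[i]+[x0,y0,0,0,0],c[i]+[x0,y0])
for z,w in ((.068,'knob'),): print(onz(Kt,Tt,168.3,225.9,z).round(4),onz(Ks,Ts,399.3,282,z).round(4))
```

```text
hub [ 0.4823 -0.1433  0.1287] 0.0025
handletop [ 0.4395 -0.1499  0.1687] 0.0007
knobtop [0.5216 0.3271 0.0644] 0.0023
setA [ 0.6323 -0.103   0.061 ]
setB [ 0.638  -0.1598  0.061 ]
movA [ 0.5732 -0.1074  0.061 ]
movB [ 0.5775 -0.165   0.061 ]
b1 [ 0.6673 -0.1061  0.035 ]
b2 [ 0.6733 -0.1655  0.035 ]
c1 [ 0.4311 -0.1064  0.035 ]
c2 [ 0.4384 -0.1796  0.035 ]
brass [ 17  21  27   5 122] [394.63934426 193.04918033] ((30.0, 23.0), (4.0, 26.0), 90.0) [ 0.6382 -0.1291  0.061 ]
brass [18 53 27  4 84] [395.67857143 224.25      ] ((31.0, 54.5), (3.0, 26.0), 90.0) [ 0.5724 -0.1346  0.061 ]
wt [161 219  21  22 343] [170.78717201 229.51895044]
wt [384 279  25  35 615] [395.57235772 296.76747967]
[0.5217 0.3253 0.068 ] [0.5236 0.3298 0.068 ]
```

Request:
arm_command(
  targets=[
    {"jaw":0.45,"translation":[45,-22,0]},
    {"jaw":0.45,"translation":[90,-45,0]},
    {"jaw":0.45,"translation":[135,-67,0]},
    {"jaw":0.45,"translation":[180,-90,-15]},
    {"jaw":0.45,"translation":[225,-112,-30]},
    {"jaw":0.45,"translation":[270,-135,-45]},
    {"jaw":0.45,"translation":[305,-150,-70]},
    {"jaw":0.45,"translation":[305,-150,-90]},
  ],
  force=50,
)

```text
invalid input at $.targets[0]: expected keys jaw, translation, spin
```

Run:
```python
from h import *
ims=[]
for n,(x,y) in (('top',(120,180)),('scene',(345,215))):
    im,K,T,c=cam(n); ims.append(cv2.resize(im[y:y+100,x:x+95,::-1],(380,400),interpolation=cv2.INTER_CUBIC))
    for P in ([.5226,.3275,.068],[.5226,.3275,.044]): print(n,P,np.round(proj(K,T,P),1))
cv2.imwrite('pics/c1.png',np.hstack(ims)); s=ctrl.observe(); print(s['ee_pos'],s['gripper_width'],s['contact_force'])
```

```text
top [0.5226, 0.3275, 0.068] [167.3 225.3]
top [0.5226, 0.3275, 0.044] [169.7 227.6]
scene [0.5226, 0.3275, 0.068] [398.7 280.9]
scene [0.5226, 0.3275, 0.044] [396.3 289.9]
[0.21680524 0.47805974 0.23114876] 0.9997637415523214 [-0.11621298  0.57599697 -0.07405497]
```

View pics/c1.png

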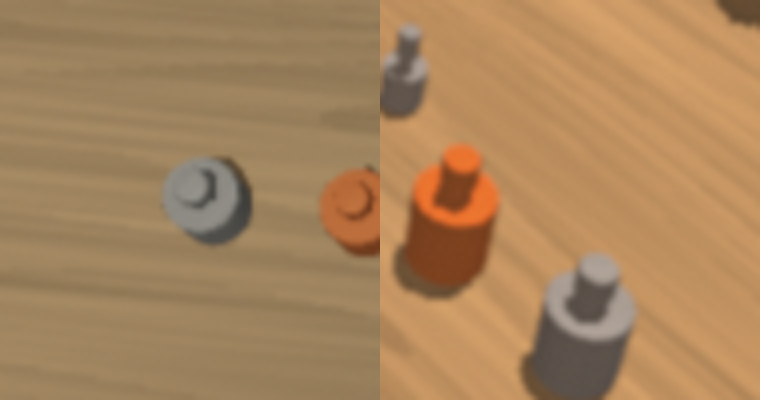

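The move was refused because each row needs a spin. The picture matches the earlier one: the knob is at top (168.4,226.4) and scene (399.6,281.9), which agrees with the estimate to within about 2 mm.

Request:
arm_command(
  targets=[
    {"jaw":0.45,"spin":0,"translation":[45,-22,0]},
    {"jaw":0.45,"spin":0,"translation":[90,-45,0]},
    {"jaw":0.45,"spin":0,"translation":[135,-67,0]},
    {"jaw":0.45,"spin":0,"translation":[180,-90,-15]},
    {"jaw":0.45,"spin":0,"translation":[225,-112,-30]},
    {"jaw":0.45,"spin":0,"translation":[270,-135,-45]},
    {"jaw":0.45,"spin":0,"translation":[305,-150,-70]},
    {"jaw":0.45,"spin":0,"translation":[305,-150,-90]},
  ],
  force=50,
)

```text
t: 1.1
ee_pos: [0.5259, 0.3257, 0.1395]
tcp_rot: [0.213, 0.977, -0.0, 0.0]
contact_force: [-1.6, -0.3, -0.1]
gripper_width: 0.55
grasp_force: 0.0
```

Request:
arm_command(
  targets=[
    {"jaw":0.45,"spin":0,"translation":[0,0,-30]},
    {"jaw":0.45,"spin":0,"translation":[0,0,-60]},
    {"jaw":0.45,"spin":0,"translation":[0,0,-80]},
    {"jaw":0.45,"spin":0,"translation":[0,0,-92]},
    {"jaw":0.45,"spin":0,"translation":[0,0,-92]},
  ],
)

```text
t: 1.6
ee_pos: [0.5212, 0.3278, 0.0481]
tcp_rot: [0.211, 0.977, -0.001, -0.001]
contact_force: [-0.3, -0.0, -0.3]
gripper_width: 0.551
grasp_force: 0.0
```

Run:
```python
from h import *
ims=[]
for n,(x,y) in (('top',(120,180)),('scene',(345,215))):
    im,K,T,c=cam(n); ims.append(cv2.resize(im[y:y+100,x:x+95,::-1],(380,400),interpolation=cv2.INTER_CUBIC))
cv2.imwrite('pics/c2.png',np.hstack(ims)); s=ctrl.observe(); print(s['ee_pos'],s['gripper_width'],s['contact_force'])
```

```text
[0.52222202 0.32832941 0.0500441 ] 0.5490974856832017 [ 0.3655621   0.43238052 -0.00976562]
```

View pics/c2.png

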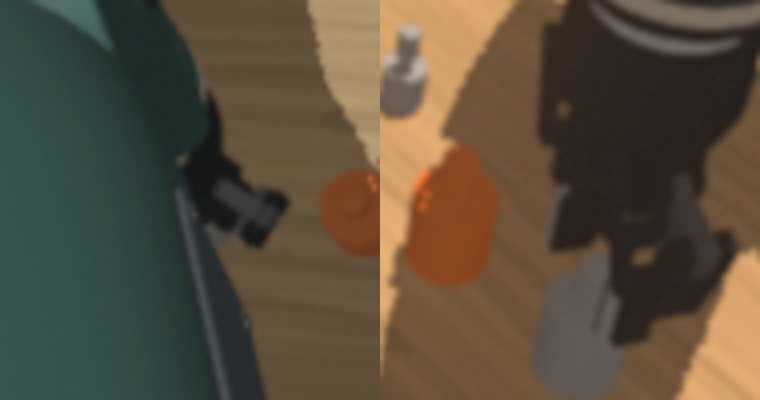

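The picture shows the fingers straddling the knob at about (600,270), with no contact. I'll close, then lift and check.

Request:
arm_command(
  targets=[
    {"jaw":1,"spin":0,"translation":[0,0,0]},
    {"jaw":1,"spin":0,"translation":[0,0,0]},
    {"jaw":1,"spin":0,"translation":[0,0,0]},
    {"jaw":1,"spin":0,"translation":[0,0,0]},
    {"jaw":1,"spin":0,"translation":[0,0,0]},
    {"jaw":1,"spin":0,"translation":[0,0,10]},
    {"jaw":1,"spin":0,"translation":[0,0,30]},
    {"jaw":1,"spin":0,"translation":[0,0,50]},
  ],
  force=70,
)

```text
t: 2.5
ee_pos: [0.5215, 0.328, 0.1002]
tcp_rot: [0.211, 0.977, -0.0, -0.0]
contact_force: [0.7, 0.5, -5.7]
gripper_width: 0.179
grasp_force: 69.1
```

Run:
```python
from h import *
_,Ks,Ts,_=cam('scene')
sc=lambda x,y:((x-343+.5)/3.75-.5+180,(y+.5)/3.75-.5+95)
f={k:onz(Ks,Ts,*sc(*p),.061) for k,p in dict(m1=(508,248),m2=(566,294),s1=(418,290),s2=(473,333)).items()}
for k in f: print(k,f[k].round(4))
m=np.mean([f['m1'],f['m2'],[.5732,-.1074,.061],[.5775,-.165,.061]],0)
st=np.mean([f['s1'],f['s2'],[.6323,-.103,.061],[.638,-.1598,.061]],0)
hub=np.array([.4823,-.1433,0]); u=hub-st; u=u[:2]/np.linalg.norm(u[:2]); print('mov',m,'set',st,'u',u,'loc',65+(m-hub)[:2]@u,65+(st-hub)[:2]@u)
t=m[:2]-u*.028; s=ctrl.observe(); print('target',t,'shift',(t-s['ee_pos'][:2])*1e3)
```

```text
m1 [ 0.5744 -0.1648  0.061 ]
m2 [ 0.5712 -0.1037  0.061 ]
s1 [ 0.6403 -0.1591  0.061 ]
s2 [ 0.6351 -0.1035  0.061 ]
mov [ 0.57406094 -0.13521325  0.061     ] set [ 0.63641697 -0.13133051  0.061     ] u [-0.99699765 -0.07743181] loc 64.90788838896495 64.84541892728107
target [ 0.60197687 -0.13304516] shift [  79.15036246 -461.68443846]
```

Request:
arm_command(
  targets=[
    {"jaw":1,"spin":0,"translation":[0,0,30]},
    {"jaw":1,"spin":0,"translation":[2,-10,60]},
    {"jaw":1,"spin":0,"translation":[6,-35,85]},
    {"jaw":1,"spin":0,"translation":[12,-70,95]},
    {"jaw":1,"spin":0,"translation":[19,-110,95]},
    {"jaw":1,"spin":0,"translation":[26,-150,95]},
    {"jaw":1,"spin":0,"translation":[33,-190,95]},
    {"jaw":1,"spin":0,"translation":[40,-230,95]},
  ],
)

```text
t: 3.35
ee_pos: [0.5617, 0.0966, 0.1943]
tcp_rot: [0.211, 0.977, 0.0, -0.0]
contact_force: [1.1, 0.4, -4.5]
gripper_width: 0.176
grasp_force: 69.5
```

Request:
arm_command(
  targets=[
    {"jaw":1,"spin":0,"translation":[7,-40,0]},
    {"jaw":1,"spin":0,"translation":[14,-80,0]},
    {"jaw":1,"spin":0,"translation":[21,-120,0]},
    {"jaw":1,"spin":0,"translation":[28,-160,0]},
    {"jaw":1,"spin":0,"translation":[34,-195,0]},
    {"jaw":1,"spin":0,"translation":[39,-220,0]},
    {"jaw":1,"spin":0,"translation":[39,-231,0]},
    {"jaw":1,"spin":0,"translation":[39,-231,0]},
  ],
)

```text
t: 4.15
ee_pos: [0.6006, -0.1339, 0.1939]
tcp_rot: [0.212, 0.977, 0.0, -0.0]
contact_force: [-0.3, 0.3, -4.7]
gripper_width: 0.17
grasp_force: 69.5
```

Request:
arm_command(
  targets=[
    {"jaw":1,"spin":0,"translation":[0,0,-20]},
    {"jaw":1,"spin":0,"translation":[0,0,-40]},
    {"jaw":1,"spin":0,"translation":[0,0,-50]},
    {"jaw":1,"spin":0,"translation":[0,0,-50]},
    {"jaw":1,"spin":0,"translation":[0,0,-50]},
  ],
)

```text
t: 4.65
ee_pos: [0.601, -0.1324, 0.145]
tcp_rot: [0.211, 0.977, 0.0, 0.0]
contact_force: [-0.0, 0.0, -3.8]
gripper_width: 0.173
grasp_force: 69.5
```

Run:
```python
from h import *
ims=[]
for n,(x,y) in (('top',(340,160)),('scene',(160,90))):
    im,K,T,c=cam(n); ims.append(cv2.resize(im[y:y+140,x:x+95+(40 if n=='scene' else 0),::-1],None,fx=3.4,fy=3.4,interpolation=cv2.INTER_CUBIC))
cv2.imwrite('pics/c3.png',np.hstack(ims)); s=ctrl.observe(); print(ims[0].shape,s['ee_pos'],s['gripper_width'],s['contact_force'],s['grasp_force'],s['t'])
```

```text
(476, 323, 3) [ 0.60134413 -0.13276031  0.14531303] 0.17738838358902423 [ 0.16509287  0.29906195 -5.04273813] 69.47261934110429 4.75
```

View pics/c3.png

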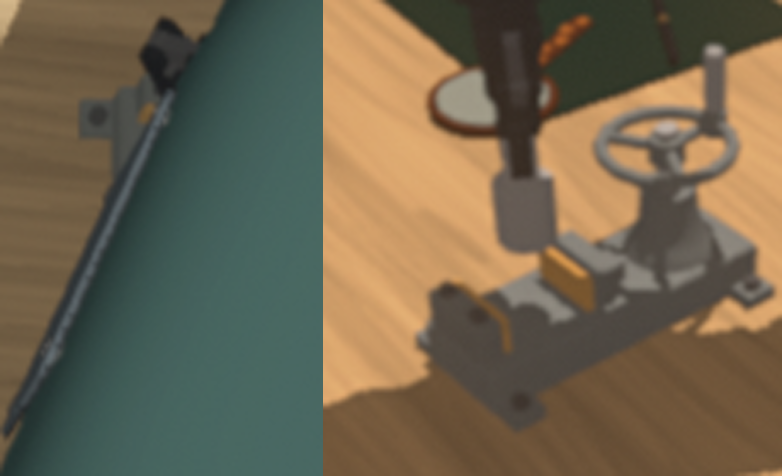

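Run:
```python
from h import *
_,K,T,_=cam('scene'); s=ctrl.observe()['ee_pos']
print(s)
for z in (.097,.141): 
    u,v=proj(K,T,[.6013,-.1328,z]); print('crop',(u-160)*3.4+323,(v-90)*3.4)
for p in ((0.574,-.135,.061),(.602,-.133,.035)): u,v=proj(K,T,p); print((u-160)*3.4+323,(v-90)*3.4)
```

```text
[ 0.60131098 -0.13281917  0.14522216]
crop 524.9415067478056 232.00042167176107
crop 519.0743974123657 173.9430123745577
563.027788394569 261.1982124705749
531.6060122269569 308.61135887113613
```

Request:
arm_command(
  targets=[
    {"jaw":1,"spin":0,"translation":[0,0,-20]},
    {"jaw":1,"spin":0,"translation":[0,0,-40]},
    {"jaw":1,"spin":0,"translation":[0,0,-50]},
    {"jaw":1,"spin":0,"translation":[0,0,-56]},
    {"jaw":1,"spin":0,"translation":[0,0,-56]},
    {"jaw":1,"spin":0,"translation":[0,0,-58]},
  ],
)

```text
t: 5.4
ee_pos: [0.6014, -0.1331, 0.0872]
tcp_rot: [0.211, 0.977, -0.0, 0.001]
contact_force: [0.1, 0.3, -4.1]
gripper_width: 0.174
grasp_force: 69.5
```

The picture shows the weight hanging upright over the bed at crop (525,210), as predicted, with the moving jaw's face at (567,280). I'll lower it in small steps.

Request:
arm_command(
  targets=[
    {"jaw":1,"spin":0,"translation":[0,0,-1]},
    {"jaw":1,"spin":0,"translation":[0,0,-2]},
    {"jaw":1,"spin":0,"translation":[0,0,-2]},
  ],
)

```text
t: 5.7
ee_pos: [0.6014, -0.1331, 0.0856]
tcp_rot: [0.211, 0.977, -0.0, 0.001]
contact_force: [-2.9, 0.7, 6.7]
gripper_width: 0.177
grasp_force: 70.7
```

Request:
arm_command(
  targets=[
    {"jaw":1,"spin":0,"translation":[0,0,-1]},
    {"jaw":1,"spin":0,"translation":[0,0,-1]},
  ],
)

```text
t: 5.9
ee_pos: [0.6017, -0.1332, 0.0855]
tcp_rot: [0.211, 0.977, -0.0, 0.002]
contact_force: [-5.8, 1.6, 18.0]
gripper_width: 0.173
grasp_force: 72.0
```

Request:
arm_command(
  targets=[
    {"jaw":1,"spin":0,"translation":[0,0,1.5]},
    {"jaw":0.7,"spin":0,"translation":[0,0,1.5]},
    {"jaw":0.5,"spin":0,"translation":[0,0,1.5]},
    {"jaw":0.5,"spin":0,"translation":[0,0,1.5]},
    {"jaw":0.5,"spin":0,"translation":[0,0,15]},
    {"jaw":0.5,"spin":0,"translation":[0,0,40]},
    {"jaw":0.5,"spin":0,"translation":[0,0,80]},
    {"jaw":0.5,"spin":0,"translation":[0,0,120]},
  ],
)

```text
t: 6.7
ee_pos: [0.6005, -0.1327, 0.2044]
tcp_rot: [0.211, 0.977, 0.0, -0.0]
contact_force: [0.8, -0.3, -0.3]
gripper_width: 0.499
grasp_force: 0.0
```

Request:
arm_command(
  targets=[
    {"jaw":0.5,"spin":0,"translation":[-30,40,10]},
    {"jaw":0.5,"spin":0,"translation":[-60,80,20]},
    {"jaw":0.5,"spin":0,"translation":[-90,120,20]},
    {"jaw":0.5,"spin":0,"translation":[-120,160,20]},
    {"jaw":0.5,"spin":0,"translation":[-140,200,20]},
    {"jaw":0.5,"spin":0,"translation":[-140,200,20]},
  ],
)

```text
t: 7.3
ee_pos: [0.4582, 0.0706, 0.2239]
tcp_rot: [0.209, 0.978, 0.0, -0.0]
contact_force: [-0.4, -0.4, -0.5]
gripper_width: 0.501
grasp_force: 0.0
```

Run:
```python
from h import *
ims=[]
for n,(x,y) in (('top',(340,160)),('scene',(160,90))):
    im,K,T,c=cam(n); ims.append(cv2.resize(im[y:y+150,x:x+95+(40 if n=='scene' else 0),::-1],None,fx=3.4,fy=3.4,interpolation=cv2.INTER_CUBIC))
cv2.imwrite('pics/c4.png',np.hstack(ims)); s=ctrl.observe(); print(ims[0].shape,s['ee_pos'],s['gripper_width'],s['contact_force'],s['grasp_force'],s['t'])
```

```text
(510, 323, 3) [0.46070787 0.06780059 0.22361175] 0.4991101296521364 [ 0.47132715 -1.42384993  0.94689669] 0.0 7.4
```

View pics/c4.png

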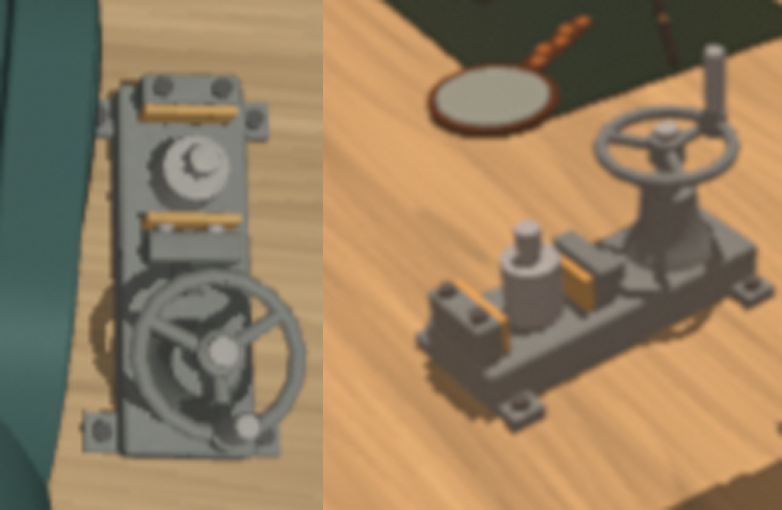

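The picture shows the weight standing upright between the jaws and clear of both: body at top crop (195,170), jaws at y 113 and 220. The hub is at top (223,351) and scene (667,130), and the handle top at top (247,427) and scene (714,50).

Run:
```python
from h import *
_,Kt,Tt,_=cam('top'); _,Ks,Ts,_=cam('scene')
t=lambda x,y:((x+.5)/3.4-.5+340,(y+.5)/3.4-.5+160); s=lambda x,y:((x-323+.5)/3.4-.5+160,(y+.5)/3.4-.5+90)
for n,a,b,zs in (('hub',t(223,351),s(667,129),(.124,.128,.132)),('handle',t(247,427),s(714,50),(.17,.174,.178))):
    print(n,tri(ray(Kt,Tt,*a),ray(Ks,Ts,*b)))
    for z in zs: print(z,onz(Kt,Tt,*a,z)[:2].round(4),onz(Ks,Ts,*b,z)[:2].round(4))
print(ctrl.observe()['ee_pos'])
```

```text
hub (array([ 0.48402856, -0.14306711,  0.12820915]), np.float64(0.001906925242978957))
0.124 [ 0.4854 -0.1446] [ 0.4797 -0.1479]
0.128 [ 0.4848 -0.1438] [ 0.4834 -0.1424]
0.132 [ 0.4842 -0.1429] [ 0.4871 -0.1369]
handle (array([ 0.43925049, -0.14944829,  0.16974498]), np.float64(0.0002634007101023403))
0.17 [ 0.4393 -0.1495] [ 0.4395 -0.1489]
0.174 [ 0.4389 -0.1486] [ 0.4438 -0.1429]
0.178 [ 0.4384 -0.1477] [ 0.4482 -0.1368]
[0.46139127 0.0666105  0.22326501]
```

Request:
arm_command(
  targets=[
    {"jaw":0.5,"spin":0,"translation":[-4,-45,0]},
    {"jaw":0.5,"spin":0,"translation":[-8,-90,0]},
    {"jaw":0.5,"spin":0,"translation":[-13,-135,0]},
    {"jaw":0.5,"spin":0,"translation":[-17,-180,0]},
    {"jaw":0.5,"spin":0,"translation":[-21,-205,0]},
    {"jaw":0.5,"spin":0,"translation":[-21,-214,0]},
    {"jaw":0.5,"spin":0,"translation":[-21,-214,-10]},
    {"jaw":0.5,"spin":0,"translation":[-21,-214,-20]},
  ],
)

```text
t: 8.3
ee_pos: [0.44, -0.1466, 0.2023]
tcp_rot: [0.211, 0.977, 0.0, -0.0]
contact_force: [0.3, 0.6, 0.2]
gripper_width: 0.499
grasp_force: 0.0
```

Run:
```python
from h import *
im,K,T,c=cam('scene'); s=ctrl.observe(); print(s['ee_pos'],s['contact_force'])
x,y=200,20; cv2.imwrite('pics/c5.png',cv2.resize(im[y:y+150,x:x+150,::-1],None,fx=4,fy=4,interpolation=cv2.INTER_CUBIC))
```

```text
[ 0.43931837 -0.14580579  0.20074759] [ 0.31564687  0.10036557 -1.56078863]
```

View pics/c5.png

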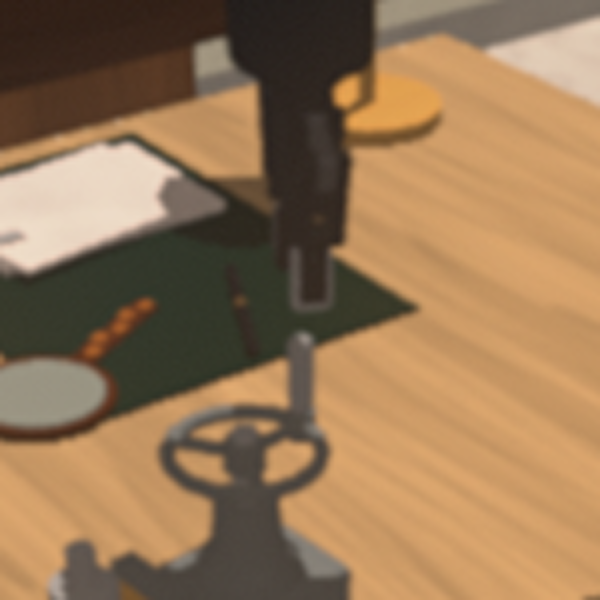

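The picture shows the fingers directly over the handle: handle top at (301,340), near finger at (311,280), which fits with the finger sitting in front. I'll descend and grip.

Request:
arm_command(
  targets=[
    {"jaw":0.5,"spin":0,"translation":[0,0,-20]},
    {"jaw":0.5,"spin":0,"translation":[0,0,-40]},
    {"jaw":0.5,"spin":0,"translation":[0,0,-60]},
    {"jaw":0.5,"spin":0,"translation":[0,0,-60]},
  ],
)

```text
t: 8.75
ee_pos: [0.4387, -0.1451, 0.1411]
tcp_rot: [0.211, 0.978, 0.001, -0.002]
contact_force: [0.0, 0.3, -0.2]
gripper_width: 0.504
grasp_force: 0.0
```

Request:
arm_command(
  targets=[
    {"jaw":1,"spin":0,"translation":[0,0,0]},
    {"jaw":1,"spin":0,"translation":[0,0,0]},
    {"jaw":1,"spin":0,"translation":[0,0,0]},
    {"jaw":1,"spin":0,"translation":[0,0,0]},
    {"jaw":1,"spin":0,"translation":[0,0,0]},
  ],
  force=35,
)

```text
t: 9.25
ee_pos: [0.44, -0.147, 0.1439]
tcp_rot: [0.211, 0.977, -0.0, 0.0]
contact_force: [-2.9, -1.6, 7.0]
gripper_width: 0.168
grasp_force: 34.8
```

```bash
cat > circ.py <<'E'
import numpy as np,sys
def rows(t0,a,step,n,r=45.): # t0 start angle deg at a=0
    f=lambda a:np.array([r*np.cos(np.radians(t0)+a),r*np.sin(np.radians(t0)+a),5*a])
    return [(f(a+step*i)-f(a)).round(1).tolist() for i in range(1,n+1)]
E
python3 - <<'E'
from circ import *
for a in (0,.8,1.6): print(a,rows(185.4,a,.1,8))
E
```

```text
0 [[0.6, -4.5, 0.5], [1.7, -8.8, 1.0], [3.3, -13.1, 1.5], [5.2, -17.1, 2.0], [7.5, -21.0, 2.5], [10.2, -24.6, 3.0], [13.3, -27.9, 3.5], [16.6, -30.9, 4.0]]
0.8 [[3.6, -2.6, 0.5], [7.5, -4.9, 1.0], [11.6, -6.8, 1.5], [15.9, -8.2, 2.0], [20.3, -9.2, 2.5], [24.7, -9.8, 3.0], [29.2, -9.9, 3.5], [33.7, -9.6, 4.0]]
1.6 [[4.4, 0.8, 0.5], [8.8, 2.0, 1.0], [12.9, 3.6, 1.5], [17.0, 5.7, 2.0], [20.7, 8.1, 2.5], [24.2, 10.9, 3.0], [27.5, 14.1, 3.5], [30.4, 17.5, 4.0]]
```

Request:
arm_command(
  targets=[
    {"jaw":1,"spin":0,"translation":[0.6,-4.5,0.5]},
    {"jaw":1,"spin":0,"translation":[1.7,-8.8,1.0]},
    {"jaw":1,"spin":0,"translation":[3.3,-13.1,1.5]},
    {"jaw":1,"spin":0,"translation":[5.2,-17.1,2.0]},
  ],
)

```text
t: 9.65
ee_pos: [0.4446, -0.1634, 0.1457]
tcp_rot: [0.211, 0.977, 0.001, -0.0]
contact_force: [-5.7, 5.1, 9.2]
gripper_width: 0.175
grasp_force: 35.0
```

Request:
arm_command(
  targets=[
    {"jaw":1,"spin":0,"translation":[2.3,-3.9,0.5]},
    {"jaw":1,"spin":0,"translation":[5.0,-7.5,1.0]},
    {"jaw":1,"spin":0,"translation":[8.1,-10.8,1.5]},
    {"jaw":1,"spin":0,"translation":[11.4,-13.8,2.0]},
  ],
)

```text
t: 10.05
ee_pos: [0.4559, -0.1775, 0.1477]
tcp_rot: [0.211, 0.977, 0.0, -0.0]
contact_force: [-7.0, 2.5, 9.0]
gripper_width: 0.173
grasp_force: 35.0
```

Request:
arm_command(
  targets=[
    {"jaw":1,"spin":0,"translation":[3.6,-2.6,0.8]},
    {"jaw":1,"spin":0,"translation":[7.5,-4.9,1.5]},
    {"jaw":1,"spin":0,"translation":[11.6,-6.8,2.2]},
    {"jaw":1,"spin":0,"translation":[15.9,-8.2,2.9]},
  ],
)

```text
t: 10.45
ee_pos: [0.4715, -0.1858, 0.1501]
tcp_rot: [0.211, 0.977, -0.0, -0.001]
contact_force: [-6.7, -0.8, -1.1]
gripper_width: 0.167
grasp_force: 34.1
```

Request:
arm_command(
  targets=[
    {"jaw":1,"spin":0,"translation":[4.4,-1.0,0.5]},
    {"jaw":1,"spin":0,"translation":[8.8,-1.6,1.0]},
    {"jaw":1,"spin":0,"translation":[13.3,-1.7,1.5]},
    {"jaw":1,"spin":0,"translation":[17.8,-1.4,2.0]},
  ],
)

```text
t: 10.85
ee_pos: [0.4895, -0.1877, 0.1521]
tcp_rot: [0.212, 0.977, -0.0, -0.001]
contact_force: [-5.8, -3.1, -0.6]
gripper_width: 0.172
grasp_force: 34.2
```

Request:
arm_command(
  targets=[
    {"jaw":1,"spin":0,"translation":[4.4,0.8,0.5]},
    {"jaw":1,"spin":0,"translation":[8.8,2.0,1.0]},
  ],
)

```text
t: 11.05
ee_pos: [0.4984, -0.1858, 0.1531]
tcp_rot: [0.212, 0.977, -0.001, -0.001]
contact_force: [-5.6, -4.0, -1.6]
gripper_width: 0.169
grasp_force: 34.1
```

Request:
arm_command(
  targets=[
    {"jaw":1,"spin":0,"translation":[4.1,1.6,0.5]},
    {"jaw":1,"spin":0,"translation":[8.2,3.7,1.0]},
  ],
)

```text
t: 11.25
ee_pos: [0.5068, -0.1821, 0.1541]
tcp_rot: [0.212, 0.977, -0.001, -0.0]
contact_force: [-4.6, -5.0, -1.2]
gripper_width: 0.173
grasp_force: 34.1
```

```bash
cat >> circ.py <<'E'
def ft(f,a,t0=185.4):
    t=np.radians(t0)+a; return round(-f[0]*-np.sin(t)-f[1]*np.cos(t),2), round(f[0]*np.cos(t)+f[1]*np.sin(t),2)
E
python3 - <<'E'
from circ import *
for a,f in ((.4,(-5.7,5.1)),(.8,(-7,2.5)),(1.2,(-6.7,-.8)),(1.6,(-5.8,-3.1)),(1.8,(-5.6,-4)),(2,(-4.6,-5))): print(a,ft(f,a))
for a in np.arange(2,4.3,.2): print(a.round(1),rows(185.4,a,.1,2))
E
```

```text
0.4 (np.float64(7.19), np.float64(2.6))
0.8 (np.float64(7.02), np.float64(2.43))
1.2 (np.float64(6.23), np.float64(2.6))
1.6 (np.float64(6.14), np.float64(2.36))
1.8 (np.float64(6.58), np.float64(2.01))
2 (np.float64(6.48), np.float64(2.03))
2.0 [[3.8, 2.4, 0.5], [7.3, 5.2, 1.0]]
2.2 [[3.2, 3.1, 0.5], [6.1, 6.6, 1.0]]
2.4 [[2.5, 3.7, 0.5], [4.7, 7.7, 1.0]]
2.6 [[1.7, 4.1, 0.5], [3.1, 8.4, 1.0]]
2.8 [[0.9, 4.4, 0.5], [1.3, 8.9, 1.0]]
3.0 [[-0.0, 4.5, 0.5], [-0.5, 9.0, 1.0]]
3.2 [[-0.9, 4.4, 0.5], [-2.2, 8.7, 1.0]]
3.4 [[-1.8, 4.1, 0.5], [-3.9, 8.1, 1.0]]
3.6 [[-2.5, 3.7, 0.5], [-5.5, 7.1, 1.0]]
3.8 [[-3.2, 3.1, 0.5], [-6.8, 5.9, 1.0]]
4.0 [[-3.8, 2.4, 0.5], [-7.8, 4.4, 1.0]]
4.2 [[-4.2, 1.6, 0.5], [-8.5, 2.8, 1.0]]
```

Request:
arm_command(
  targets=[
    {"jaw":1,"spin":0,"translation":[3.8,2.4,0.5]},
    {"jaw":1,"spin":0,"translation":[7.3,5.2,1.0]},
  ],
)

```text
t: 11.45
ee_pos: [0.5142, -0.1769, 0.1551]
tcp_rot: [0.212, 0.977, -0.001, -0.0]
contact_force: [-2.6, -5.6, -3.1]
gripper_width: 0.176
grasp_force: 34.1
```

Request:
arm_command(
  targets=[
    {"jaw":1,"spin":0,"translation":[3.2,3.1,0.5]},
    {"jaw":1,"spin":0,"translation":[6.1,6.6,1.0]},
  ],
)

```text
t: 11.65
ee_pos: [0.5204, -0.1704, 0.1562]
tcp_rot: [0.212, 0.977, -0.001, -0.0]
contact_force: [-3.6, -4.7, -2.6]
gripper_width: 0.17
grasp_force: 34.1
```

Request:
arm_command(
  targets=[
    {"jaw":1,"spin":0,"translation":[2.5,3.7,0.5]},
    {"jaw":1,"spin":0,"translation":[4.7,7.7,1.0]},
  ],
)

```text
t: 11.85
ee_pos: [0.5252, -0.1627, 0.1572]
tcp_rot: [0.212, 0.977, -0.001, -0.0]
contact_force: [-3.1, -5.3, -3.3]
gripper_width: 0.171
grasp_force: 34.1
```

Request:
arm_command(
  targets=[
    {"jaw":1,"spin":0,"translation":[1.7,4.1,0.5]},
    {"jaw":1,"spin":0,"translation":[3.1,8.4,1.0]},
  ],
)

```text
t: 12.05
ee_pos: [0.5284, -0.1543, 0.1582]
tcp_rot: [0.212, 0.977, -0.001, -0.0]
contact_force: [-2.8, -5.8, -2.9]
gripper_width: 0.172
grasp_force: 34.1
```

Request:
arm_command(
  targets=[
    {"jaw":1,"spin":0,"translation":[0.9,4.4,0.5]},
    {"jaw":1,"spin":0,"translation":[1.3,8.9,1.0]},
  ],
)

```text
t: 12.25
ee_pos: [0.5297, -0.1454, 0.1592]
tcp_rot: [0.212, 0.977, -0.001, 0.0]
contact_force: [-1.4, -6.8, -4.3]
gripper_width: 0.177
grasp_force: 34.1
```

Run:
```python
from circ import *
for a,f in ((2.2,(-2.6,-5.6)),(2.4,(-3.6,-4.7)),(2.6,(-3.1,-5.3)),(2.8,(-2.8,-5.8)),(3,(-1.4,-6.8))): print(a,ft(f,a))
p=np.array([[.4446,-.1634],[.4559,-.1775],[.4715,-.1858],[.4895,-.1877],[.4984,-.1858],[.5068,-.1821],[.5142,-.1769],[.5204,-.1704],[.5252,-.1627],[.5284,-.1543],[.5297,-.1454]])
A=np.c_[2*p,np.ones(len(p))];x=np.linalg.lstsq(A,(p**2).sum(1),rcond=None)[0];print('centre',x[:2],np.sqrt(x[2]+x[0]**2+x[1]**2))
from h import *
im,K,T,c=cam('scene'); s=ctrl.observe(); print(s['contact_force'])
x,y=200,130; cv2.imwrite('pics/c6.png',cv2.resize(im[y:y+75,x:x+100,::-1],None,fx=8,fy=8,interpolation=cv2.INTER_CUBIC))
```

```text
2.2 (np.float64(5.66), np.float64(2.48))
2.4 (np.float64(5.92), np.float64(-0.04))
2.6 (np.float64(6.12), np.float64(-0.5))
2.8 (np.float64(6.31), np.float64(-1.29))
3 (np.float64(6.86), np.float64(-1.08))
centre [ 0.48473267 -0.14279328] 0.04509725431211113
[-1.38166151 -4.94554171 -4.26478182]
```

View pics/c6.png

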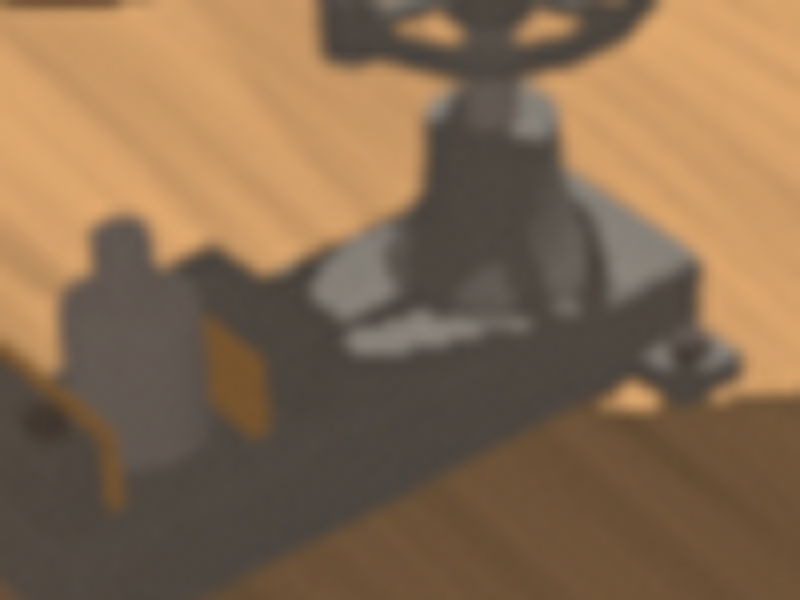

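The picture shows the moving jaw's brass face at (240,375) already up against the weight, and the set jaw at (110,450). A little slack is left on the set side, so I'll keep turning in small steps and watch the tangential force.

Request:
arm_command(
  targets=[
    {"jaw":1,"spin":0,"translation":[0.0,4.5,0.3]},
    {"jaw":1,"spin":0,"translation":[-0.5,9.0,0.6]},
  ],
)

```text
t: 12.5
ee_pos: [0.5294, -0.1366, 0.16]
tcp_rot: [0.212, 0.977, -0.001, 0.0]
contact_force: [-1.1, -6.3, -1.0]
gripper_width: 0.171
grasp_force: 34.5
```

Request:
arm_command(
  targets=[
    {"jaw":1,"spin":0,"translation":[-0.4,2.2,0.25]},
    {"jaw":1,"spin":0,"translation":[-0.9,4.4,0.5]},
  ],
)

```text
t: 12.7
ee_pos: [0.5285, -0.1321, 0.1605]
tcp_rot: [0.211, 0.977, -0.001, 0.0]
contact_force: [-0.4, -6.9, -1.2]
gripper_width: 0.172
grasp_force: 34.4
```

Run:
```python
from circ import *
from plant import ctrl
f=ctrl.observe()['contact_force']; print(3.3,ft(f,3.3),f)
for a in (3.3,3.4,3.5,3.6,3.7,3.8,3.9,4.0,4.1,4.2): print(a,rows(185.4,a,.05,2))
```

```text
3.3 (np.float64(6.56), np.float64(-2.07)) [-0.36824074 -6.86503278 -1.15284915]
3.3 [[-0.6, 2.2, 0.2], [-1.3, 4.3, 0.5]]
3.4 [[-0.8, 2.1, 0.2], [-1.8, 4.1, 0.5]]
3.5 [[-1.0, 2.0, 0.2], [-2.2, 3.9, 0.5]]
3.6 [[-1.2, 1.9, 0.2], [-2.5, 3.7, 0.5]]
3.7 [[-1.4, 1.8, 0.2], [-2.9, 3.4, 0.5]]
3.8 [[-1.6, 1.6, 0.2], [-3.2, 3.1, 0.5]]
3.9 [[-1.7, 1.4, 0.2], [-3.5, 2.8, 0.5]]
4.0 [[-1.9, 1.3, 0.2], [-3.8, 2.4, 0.5]]
4.1 [[-2.0, 1.1, 0.2], [-4.0, 2.0, 0.5]]
4.2 [[-2.1, 0.9, 0.2], [-4.2, 1.6, 0.5]]
```

Request:
arm_command(
  targets=[
    {"jaw":1,"spin":0,"translation":[-0.6,2.2,0.25]},
    {"jaw":1,"spin":0,"translation":[-1.3,4.3,0.5]},
  ],
)

```text
t: 12.9
ee_pos: [0.5273, -0.1279, 0.161]
tcp_rot: [0.212, 0.977, -0.001, 0.0]
contact_force: [-0.7, -6.0, -1.1]
gripper_width: 0.175
grasp_force: 34.4
```

Request:
arm_command(
  targets=[
    {"jaw":1,"spin":0,"translation":[-0.8,2.1,0.25]},
    {"jaw":1,"spin":0,"translation":[-1.8,4.1,0.5]},
  ],
)

```text
t: 13.1
ee_pos: [0.5256, -0.1238, 0.1615]
tcp_rot: [0.212, 0.977, -0.001, 0.001]
contact_force: [1.0, -6.5, -2.7]
gripper_width: 0.17
grasp_force: 34.3
```

Run:
```python
from circ import *
from plant import ctrl
f=ctrl.observe()['contact_force']; print(3.5,ft(f,3.5),f)
```

```text
3.5 (np.float64(6.31), np.float64(-1.99)) [ 0.96992164 -6.54837069 -2.66745529]
```

Request:
arm_command(
  targets=[
    {"jaw":1,"spin":0,"translation":[-1.0,2.0,0.2]},
  ],
)

```text
t: 13.2
ee_pos: [0.5246, -0.1218, 0.1617]
tcp_rot: [0.212, 0.977, -0.001, 0.001]
contact_force: [0.0, -6.5, -2.3]
gripper_width: 0.174
grasp_force: 34.3
```

Request:
arm_command(
  targets=[
    {"jaw":1,"spin":0,"translation":[-1.2,1.9,0.2]},
  ],
)

```text
t: 13.3
ee_pos: [0.5235, -0.1199, 0.162]
tcp_rot: [0.212, 0.977, -0.001, 0.001]
contact_force: [1.0, -6.9, -1.5]
gripper_width: 0.167
grasp_force: 34.4
```

Request:
arm_command(
  targets=[
    {"jaw":1,"spin":0,"translation":[-1.2,1.9,0.2]},
  ],
)

```text
t: 13.4
ee_pos: [0.5224, -0.118, 0.1622]
tcp_rot: [0.212, 0.977, -0.001, 0.001]
contact_force: [1.6, -6.8, -2.1]
gripper_width: 0.171
grasp_force: 34.4
```

Request:
arm_command(
  targets=[
    {"jaw":1,"spin":0,"translation":[-1.3,1.8,0.2]},
  ],
)

```text
t: 13.5
ee_pos: [0.5211, -0.1163, 0.1625]
tcp_rot: [0.212, 0.977, -0.001, 0.001]
contact_force: [3.0, -6.3, -1.7]
gripper_width: 0.173
grasp_force: 34.4
```

Run:
```python
from h import *
im,K,T,c=cam('scene'); s=ctrl.observe(); print(s['contact_force'])
x,y=200,140; cv2.imwrite('pics/c7.png',cv2.resize(im[y:y+50,x:x+60,::-1],None,fx=12,fy=12,interpolation=cv2.INTER_CUBIC))
```

```text
[ 1.4762601  -6.05084094 -1.44491528]
```

View pics/c7.png

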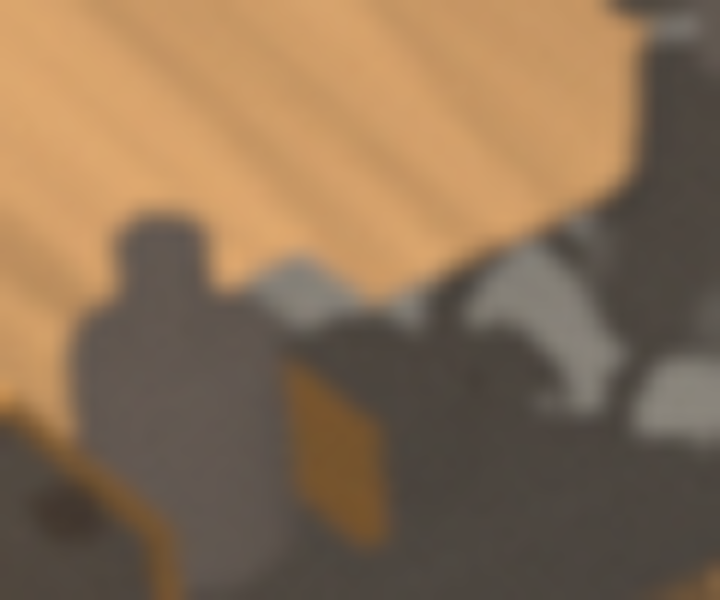

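The picture shows the weight with its knob at (163,265), backed by the moving face at (340,460) and at or very near the set jaw at (150,540). I'll continue in 0.05 rad steps.

Request:
arm_command(
  targets=[
    {"jaw":1,"spin":0,"translation":[-1.4,1.8,0.25]},
  ],
)

```text
t: 13.65
ee_pos: [0.5198, -0.1146, 0.1627]
tcp_rot: [0.212, 0.977, -0.001, 0.001]
contact_force: [2.4, -7.0, -1.9]
gripper_width: 0.173
grasp_force: 34.4
```

Request:
arm_command(
  targets=[
    {"jaw":1,"spin":0,"translation":[-1.5,1.7,0.25]},
  ],
)

```text
t: 13.75
ee_pos: [0.5183, -0.1128, 0.163]
tcp_rot: [0.212, 0.977, -0.001, 0.001]
contact_force: [2.4, -6.6, -2.2]
gripper_width: 0.169
grasp_force: 34.4
```

Run:
```python
from circ import *
from h import *
p=[]
for a,f in ((3.55,(0,-6.5)),(3.6,(1,-6.9)),(3.65,(1.6,-6.8)),(3.7,(3,-6.3)),(3.8,ctrl.observe()['contact_force'])): print(a,ft(f,a))
_,K,T,_=cam('scene')
o,d=ray(K,T,(163.5)/12-.5+200,0) # column only: plane through axis column
# weight on vise centre line y=-.133-ish: solve for x with row of knob mid
for v in (255,265): print(onz(K,T,163.5/12-.5+200,v/12-.5+140,.094).round(4))
print(ctrl.observe()['contact_force'])
for a in (3.8,3.85,3.9,3.95,4,4.05,4.1): print(a,rows(185.4,a,.05,1))
```

```text
3.55 (np.float64(5.7), np.float64(-3.13))
3.6 (np.float64(6.4), np.float64(-2.77))
3.65 (np.float64(6.51), np.float64(-2.54))
3.7 (np.float64(6.83), np.float64(-1.44))
3.8 (np.float64(6.42), np.float64(-2.78))
[ 0.6153 -0.1365  0.094 ]
[ 0.6169 -0.1337  0.094 ]
[ 1.80072907 -5.83025862 -2.0915039 ]
3.8 [[-1.6, 1.6, 0.2]]
3.85 [[-1.7, 1.5, 0.2]]
3.9 [[-1.7, 1.4, 0.2]]
3.95 [[-1.8, 1.3, 0.2]]
4 [[-1.9, 1.3, 0.2]]
4.05 [[-1.9, 1.2, 0.2]]
4.1 [[-2.0, 1.1, 0.2]]
```

Request:
arm_command(
  targets=[
    {"jaw":1,"spin":0,"translation":[-1.6,1.6,0.25]},
  ],
)

```text
t: 13.9
ee_pos: [0.5168, -0.1112, 0.1632]
tcp_rot: [0.211, 0.977, -0.001, 0.001]
contact_force: [2.6, -6.9, -1.8]
gripper_width: 0.174
grasp_force: 34.3
```

Request:
arm_command(
  targets=[
    {"jaw":1,"spin":0,"translation":[-1.7,1.5,0.25]},
  ],
)

```text
t: 14.0
ee_pos: [0.5151, -0.1097, 0.1635]
tcp_rot: [0.212, 0.977, -0.0, 0.001]
contact_force: [3.4, -7.1, -2.8]
gripper_width: 0.169
grasp_force: 34.3
```

Run:
```python
from circ import *
from h import *
f=ctrl.observe()['contact_force'];print(ft(f,3.9))
im,K,T,_=cam('scene')
x,y=200,140; cv2.imwrite('pics/c8.png',cv2.resize(im[y:y+50,x:x+60,::-1],None,fx=12,fy=12,interpolation=cv2.INTER_CUBIC))
f=ctrl.observe()['contact_force'];print('pause',ft(f,3.9))
# knob blob shift vs c7 by template match around knob
a=cv2.imread('pics/c7.png');b=cv2.imread('pics/c8.png')
for n,(x,y,w,h) in dict(knob=(95,195,140,90),brass=(290,360,110,200),setj=(0,400,70,180)).items():
    r=cv2.matchTemplate(b[max(0,y-60):y+h+60,max(0,x-60):x+w+60],a[y:y+h,x:x+w],cv2.TM_SQDIFF); m=cv2.minMaxLoc(r)[2]; print(n,m[0]-min(60,x),m[1]-min(60,y))
```

```text
(np.float64(7.24), np.float64(-3.05))
pause (np.float64(5.8), np.float64(-3.17))
knob -4 1
brass -4 2
setj 3 9
```

Request:
arm_command(
  targets=[
    {"jaw":1,"spin":0,"translation":[-1.7,1.4,0.25]},
  ],
)

```text
t: 14.15
ee_pos: [0.5136, -0.1083, 0.1637]
tcp_rot: [0.211, 0.977, -0.0, 0.001]
contact_force: [5.3, -6.0, -3.3]
gripper_width: 0.172
grasp_force: 34.2
```

Request:
arm_command(
  targets=[
    {"jaw":1,"spin":0,"translation":[-1.8,1.3,0.25]},
  ],
)

```text
t: 14.25
ee_pos: [0.5118, -0.107, 0.1639]
tcp_rot: [0.212, 0.977, -0.0, 0.001]
contact_force: [3.8, -6.4, -3.9]
gripper_width: 0.17
grasp_force: 34.1
```

```bash
cat > chk.py <<'E'
from circ import *
from h import *
import sys
A=float(sys.argv[1])
f=ctrl.observe()['contact_force'];print('move',ft(f,A))
im,K,T,_=cam('scene')
x,y=200,140; cv2.imwrite(f'pics/k{A}.png',cv2.resize(im[y:y+50,x:x+60,::-1],None,fx=12,fy=12,interpolation=cv2.INTER_CUBIC))
f=ctrl.observe()['contact_force'];print('pause',ft(f,A))
b=cv2.imread(f'pics/k{A}.png')
for ref in ('c7','c8'):
  a=cv2.imread(f'pics/{ref}.png')
  for n,(x,y,w,h) in dict(knob=(95,195,140,90),brass=(290,360,110,200)).items():
    r=cv2.matchTemplate(b[max(0,y-60):y+h+60,max(0,x-60):x+w+60],a[y:y+h,x:x+w],cv2.TM_SQDIFF); m=cv2.minMaxLoc(r)[2]; print(ref,n,m[0]-60,m[1]-60)
E
python3 chk.py 4.0
```

```text
move (np.float64(6.85), np.float64(-3.01))
pause (np.float64(7.1), np.float64(-3.08))
c7 knob -4 1
c7 brass -3 4
c8 knob 0 0
c8 brass 1 2
```

The knob stopped moving between 3.9 and 4.0 rad, and the paused force rose from 5.8 to 7.1 N. Contact was therefore at about 3.9 rad, with about 0.1 rad left to turn.

Request:
arm_command(
  targets=[
    {"jaw":1,"spin":0,"translation":[-1.9,1.3,0.15]},
  ],
)

```text
t: 14.4
ee_pos: [0.5101, -0.1058, 0.1641]
tcp_rot: [0.212, 0.977, -0.0, 0.001]
contact_force: [6.0, -6.6, -4.4]
gripper_width: 0.175
grasp_force: 34.2
```

Request:
arm_command(
  targets=[
    {"jaw":1,"spin":0,"translation":[-1.9,1.2,0.15]},
  ],
)

```text
t: 14.5
ee_pos: [0.5083, -0.1045, 0.1643]
tcp_rot: [0.211, 0.977, -0.0, 0.001]
contact_force: [6.4, -7.3, -4.1]
gripper_width: 0.17
grasp_force: 34.2
```

```bash
python3 chk.py 4.1; python3 -c "
from circ import *
print(ft((5.3,-6.0),3.95))"
```

```text
move (np.float64(9.14), np.float64(-3.15))
pause (np.float64(9.09), np.float64(-3.35))
c7 knob -4 1
c7 brass -3 7
c8 knob 0 0
c8 brass 2 6
(np.float64(7.88), np.float64(-1.43))
```

The tangential force is now 9.1 N against a baseline of about 6.4 N, which is roughly 20 N of squeeze. I'll relax the hand, open it and rise clear.

Request:
arm_command(
  targets=[
    {"jaw":1,"spin":0,"translation":[0.5,-0.6,-0.4]},
    {"jaw":0.75,"spin":0,"translation":[0.5,-0.6,-0.4]},
    {"jaw":0.5,"spin":0,"translation":[0.5,-0.6,-0.4]},
    {"jaw":0.5,"spin":0,"translation":[0.5,-0.6,-0.4]},
    {"jaw":0.5,"spin":0,"translation":[0.5,-0.6,15]},
    {"jaw":0.5,"spin":0,"translation":[0.5,-0.6,40]},
    {"jaw":0.5,"spin":0,"translation":[0.5,-0.6,70]},
    {"jaw":0.5,"spin":0,"translation":[0.5,-0.6,100]},
  ],
)

```text
t: 15.35
ee_pos: [0.5071, -0.104, 0.2649]
tcp_rot: [0.211, 0.977, 0.0, -0.0]
contact_force: [-0.2, -0.3, 1.1]
gripper_width: 0.498
grasp_force: 0.0
```

Request:
arm_command(
  targets=[
    {"jaw":0.5,"spin":0,"translation":[-10,40,10]},
    {"jaw":0.5,"spin":0,"translation":[-20,80,10]},
    {"jaw":0.5,"spin":0,"translation":[-30,120,10]},
    {"jaw":0.5,"spin":0,"translation":[-40,160,10]},
    {"jaw":0.5,"spin":0,"translation":[-50,200,10]},
    {"jaw":0.5,"spin":0,"translation":[-50,215,10]},
    {"jaw":0.5,"spin":0,"translation":[-50,215,10]},
  ],
)

```text
t: 16.05
ee_pos: [0.457, 0.1125, 0.274]
tcp_rot: [0.21, 0.978, 0.0, -0.0]
contact_force: [0.6, -0.7, 0.1]
gripper_width: 0.498
grasp_force: 0.0
```

Run:
```python
from h import *
ims=[]
for n,(x,y) in (('top',(340,160)),('scene',(160,90))):
    im,K,T,c=cam(n); ims.append(cv2.resize(im[y:y+150,x:x+95+(40 if n=='scene' else 0),::-1],None,fx=3.4,fy=3.4,interpolation=cv2.INTER_CUBIC))
cv2.imwrite('pics/c9.png',np.hstack(ims)); s=ctrl.observe(); print(s['ee_pos'],s['contact_force'],s['t'])
```

```text
[0.45744008 0.11061401 0.27381349] [-1.14984889 -0.85897102 -0.67802195] 16.15
```

View pics/c9.png

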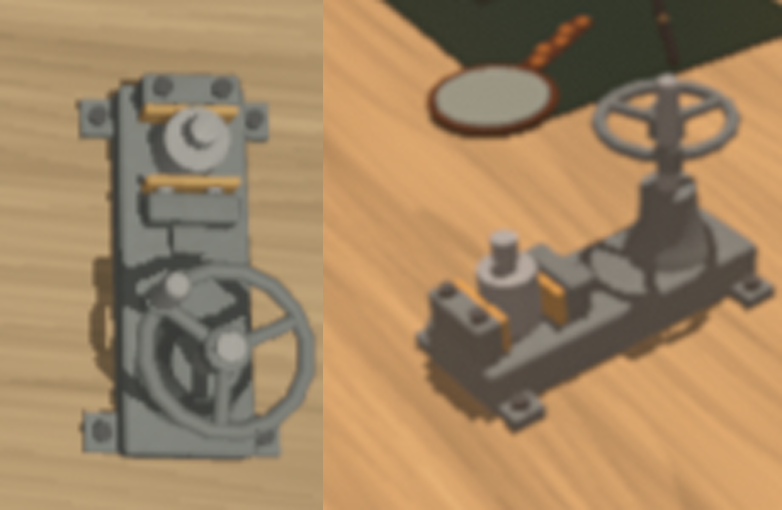

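The final picture shows the weight upright at top crop (198,138), held between the brass faces at y of about 113 and 183. The wheel has risen and the hand is clear, so I'll hand the job in.

```bash
python3 -c "
from plant import ctrl
print(ctrl.job_done())"
```

```text
the job is handed in; nothing more can be done
None
```

The job is handed in: the large weight stands upright between the brass jaws, squeezed to roughly 20 N (estimated from the force at the handle), with the hand clear and 16 s used.

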